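Shuffle the keyed heating block down into the dry-bath well

ROBOT

A 6-joint arm with a two-finger parallel gripper is mounted at the origin on the work surface. World frame = base frame: x ahead of the robot, y to its left, z up, the work surface at z = 0. Lengths are in m, angles in rad, forces in N, time in s.
With the tool pointing down it reaches from about 0.35 to 0.775 m from the base axis. Payload 7.3 kg.
Tool frame: the origin (TCP) lies between the finger pads; the fingertips stand 8 mm ahead of it and the grasp point (between the pads) lies 11 mm behind it (robot.nose_length is the distance from the TCP to the fingertips, in m); z points along the fingers, y is the line along which they close (so a half turn about z gives the same grasp; the last joint's range is limited). The gripper opens to 92 mm and grips with 3 to 60 N. Pads are 19 mm wide; open, the fingers measure 130 mm over their backs; the gripper's body (75 mm by 190 mm) begins 47 mm behind the grasp point.
Start: joints at [0.984, 0.342, 1.524, -0, 1.275, -0.146], TCP at [0.224, 0.475, 0.235] pointing down, gripper open.
Joint ranges: [-2.53, 2.53], [-0.77, 2.02], [0.04, 2.7], [-1, 4.14], [0.28, 2.66], [-3.11, 3.11]. Speed limits (rad/s): [2.57, 2.57, 3.14, 3.14, 3.14, 3.14].

INTERFACE

Orientations are given as [roll, pitch, yaw] about the fixed x, y, z axes, in that order (R = Rz(yaw) Ry(pitch) Rx(roll)).
In Python, from cell import robot gives the robot as it stands. The module is installed in compiled form; this text tells all that it offers.
- The arm moves only by the shell command python3 -m jog 'ROWS' [FORCE]. ROWS is JSON, a list that holds one entry, the list of rows, each a list of 5 numbers: the gripper's target within -1 to 1 (fully open at 1, half-way at 0, shut at -1), then the shift along the tool's x, y, z in m, then the turn about the tool's z in rad. A call has 1 to 5 rows; each row is the pose to reach, as a shift and turn from the pose commanded when the call began, along the tool's axes at that moment; what a row does not reach only later rows make up. A row lasts 1/12 s, in which the tool goes at most 41.7 mm and 7.16 degrees, less where a joint would pass 70% of its speed; a pose out of reach is approached as far as the arm can. A call with a gripper value outside its range is refused whole. The fingers move at their own pace and stop on an object; FORCE is the grip in N (left out, the last holds). Time passes only in rows, so rows that repeat a pose let the fingers close. It gives the time, the measured TCP pose, the force, the opening and the grip force at its end, in the units of the state.
- robot.observe(): the state, without advancing time (a new reading comes with each control period).
- robot.read_camera(name): name is "scene" or "top"; returns the picture (384x512x3 uint8, red, green, blue); there is no depth.
- robot.camera_model(name): a dict with "camera_matrix" (3x3 intrinsics, pixels), "position" and "attitude" of the camera in the world. Camera axes: x right, y down, z forward; pixel columns grow to the right and rows downward; lengths in m; the calibration is good to about 2 mm. A picture is of the moment at which its call begins. camera_model takes no time and is no camera call.
- robot.hand_in(): hands the job in; it is judged then, once.
The state is a dict: "time": time; "qpos": joint angles; "qvel": joint speeds; "joint_efforts": joint torques, N m; "tool_pos": TCP position; "tool_rot": TCP orientation; "contact_force": force on the tool from outside, world axes, zero at the start; "torque": the same for the moment, N m; "opening": finger opening in m; "grip_force": force on a finger pad.
Only numpy, scipy, OpenCV 4.12 (cv2) and the standard library are available. Lean on these libraries where they do the work, as an engineer would, in place of code of your own. Each camera call takes 0.05 s, during which the arm holds its last target. There are 200 camera calls.

TASK

The keyed metal heating block was left standing askew on the dry-bath heater's top plate. Slide it across the plate without picking it up, bring its two key ribs over the slots of the well and shuffle it until it drops fully home, flat on the well's floor. Leave the small jar on the plate and the other things on the bench where they stand, and let go of the block.

Things in the scene. Friction and masses are not known exactly. Their poses are not given: they have to be found in the camera images.
- heater: White dry-bath heater, fixed, 260 mm (x) by 340 mm (y), knobs and display on its -x side. Origin: centre of its underside on the bench; z up. On it lies a smooth bare-aluminium top plate, 240 x 320 mm, upper face 90 mm above the bench. The plate does not move, but was not laid exactly on the housing: it and its well may be 7 mm off in x and in y and turned 0.07 rad.
- well_nominal (a point): Nominal centre of the well's mouth, level with the plate's upper face; axes as the heater's. The true well may be 10 mm in x, 7 mm in y and 0.07 rad away (plate not laid exactly). A pocket 94 mm (x) by 88 mm (y), 22 mm deep, flat dark floor, square edges, with two key slots as deep, 14 mm long, outward from the middle of its x walls: 24 mm wide (y) at -x, 40 mm wide at +x.
- block_center (a point): Plain metal heating block, 90 mm (x, without ribs) by 84 mm (y) by 55 mm high, 0.5 to 1 kg; this point: its centre, half-way up, z up. Six dark bore ends on its flat top are not real holes. Starts on the plate on the well's +y side, turned up to 0.6 rad. About 2 mm play on every side in the well. Its centre is 27.5 mm above the plate when standing on it, 5.5 mm when seated.
- block_key (a point): Outer face of the block's wide key rib, half-way up, 57 mm from its centre to its +x. Ribs stand 12 mm out over the full height from the middle of both x faces: 36 mm wide (y) at +x, 20 mm at -x; they ride on the plate until over their slots. Seated, the block's axes are the well's. Friction on the plate about 0.3; while a part is hung on the rim, the block tilts down to its free side.
- deck_jar: Small amber jar with cap, 32 mm across, 55 mm tall, standing loose on the top plate at the corner far from the robot beyond the well (heater's +x, -y corner). Origin: centre of its underside, z up.
- amber_bottle: Amber reagent bottle on the bench to the right, 86 mm across, 190 mm tall. Origin: centre of its underside, z up.
- beaker: Glass beaker on the bench to the right, 72 mm across, 95 mm tall. Origin: centre of its underside, z up.
- white_jar: White plastic jar on the bench to the right, 76 mm across, 90 mm tall. Origin: centre of its underside, z up.
- vial_rack: Grey rack of ten capped vials on the bench to the left, 70 by 160 mm, 71 mm tall. Origin: centre of its underside, z up.
Mind the look-alikes: they are no part of the job. What is shaped like the part that bears block_center but pink or turquoise is not meant.

How it is judged:
At the end, for the whole second after the job is handed in: The block rests in the well, right way round: its centre 0 to 8 mm above the plate's upper face (5.5 mm when home), within 20 mm of the nominal well centre and 0.2 rad of its direction, level within 0.04 rad, at rest (z of block_center in the frame of well_nominal between 0 and 0.008 m and horizontal distance between block_center and well_nominal below 0.02 m and angle between the x axis of block_center and the x axis of well_nominal, either way round below 0.2 rad and angle between block_center's own z axis and vertical below 0.04 rad and linear speed of block below 0.01 m/s); the robot touches nothing.
It fails at once if the block is picked up: its centre rises more than 35 mm above where it is when it stands on the plate (z of block_center in the frame of well_nominal above 0.0625 m).
It fails at once if the jar on the plate or another thing on the bench is moved more than 30 mm (distance of any of deck_jar, amber_bottle, beaker, white_jar, vial_rack from where it was at the start of the episode above 0.03 m).
It also fails if it takes over 61 s, if anything falls off the work surface, if the arm or the gripper's body presses on something with over 40 N, if the wrist force passes 120 N, or if a joint passes its speed limit or range.

## Working session

There is one attempt and no reset: what is moved stays moved. The work goes in short steps, Python scripts to look and compute and a shell command to move; the robot and the scene stay as the last step left them, time stands still between calls to the robot, and variables do not carry over. Pictures are saved under pics/ and viewed, at most 10 in all, crops included, and the job is handed in when it is done.

```bash
mkdir -p pics; python3 - <<'E'
from cell import robot
import cv2,numpy as np
s=robot.observe();print({k:np.round(v,3).tolist() for k,v in s.items()})
a=[robot.read_camera(n) for n in("scene","top")]
for n,i in zip(("scene","top"),a):
    m=robot.camera_model(n);print(n,{k:np.round(v,4).tolist() for k,v in m.items()})
    cv2.imwrite(f"pics/{n}0.png",i[:,:,::-1])
E
```

```text
{'time': 0.0, 'qpos': [0.984, 0.343, 1.525, -0.0, 1.275, -0.146], 'qvel': [-0.0, -0.002, -0.001, 0.002, 0.001, -0.0], 'joint_efforts': [-0.002, -43.122, -24.422, 0.072, 0.056, -0.0], 'tool_pos': [0.224, 0.475, 0.234], 'tool_rot': [-3.14, -0.0, 2.701], 'contact_force': [0.983, -0.09, 0.251], 'torque': [-0.013, 0.012, 0.01], 'grip_force': 0.0, 'opening': 0.091}
scene {'camera_matrix': [[420.1763, 0.0, 248.2493], [0.0, 420.1763, 196.9387], [0.0, 0.0, 1.0]], 'position': [1.2336, 0.1543, 1.0595], 'attitude': [-2.4781, -0.0113, 1.806]}
top {'camera_matrix': [[368.0604, 0.0, 263.2422], [0.0, 368.0604, 196.7991], [0.0, 0.0, 1.0]], 'position': [0.3915, -0.0144, 1.4476], 'attitude': [-3.0586, -0.0003, -1.5422]}
```

View pics/scene0.png

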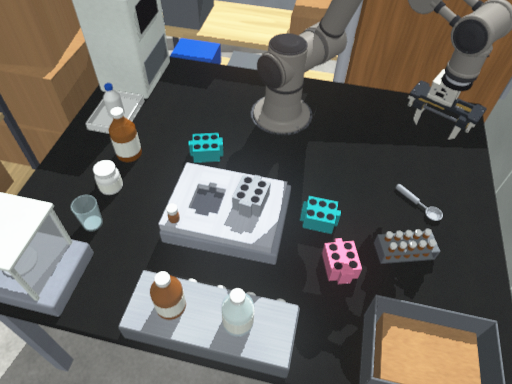

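View pics/top0.png

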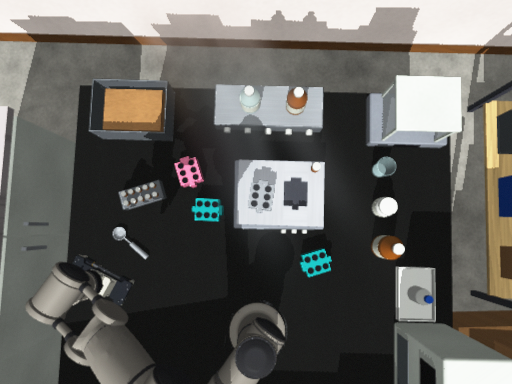

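The silver block is at scene (252,193) / top (262,188). The look-alikes are turquoise at top (207,209) and (316,263), and pink at top (189,172); scene shows them at (207,148), (321,213) and (342,260). The well is the dark keyed pocket at top (295,193), and the small jar is at top (316,167). I choose the bare-metal block on the plate and check it in a close crop.

```bash
python3 - <<'E'
import cv2,numpy as np
t=cv2.imread("pics/top0.png")[150:240,225:335];s=cv2.imread("pics/scene0.png")[155:265,155:300]
f=lambda i:cv2.resize(i,(400,int(400*i.shape[0]/i.shape[1])),interpolation=cv2.INTER_CUBIC)
t,s=f(t),f(s);h=max(len(t),len(s));o=np.zeros((h,800,3),np.uint8);o[:len(t),:400]=t;o[:len(s),400:]=s
cv2.imwrite("pics/crop0.png",o);print(o.shape)
E
```

```text
(327, 800, 3)
```

View pics/crop0.png

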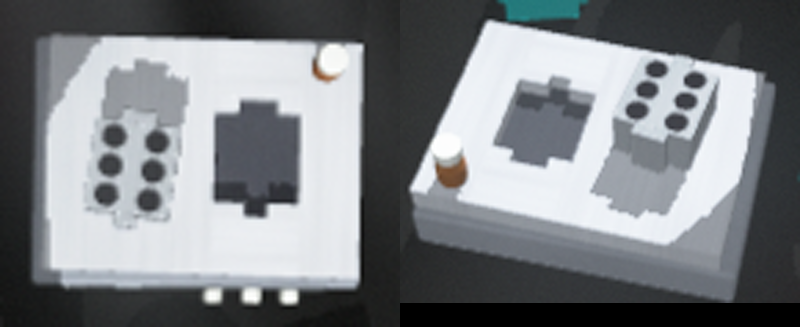

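The crop confirms it: the silver block has six dark bores and stands left of the well, its wide rib on the far (+x) side in shadow. The well's slots are on ±x as described.

```bash
cat > h.py <<'E'
from cell import robot
import cv2,numpy as np
from scipy.spatial.transform import Rotation as R
def cast(n,uv,z):
    m=robot.camera_model(n);p=np.array(m["position"])
    d=(np.c_[np.atleast_2d(uv),np.ones(len(np.atleast_2d(uv)))]@np.linalg.inv(m["camera_matrix"]).T)@R.from_euler("xyz",m["attitude"]).as_matrix().T
    return (p+d*((z-p[2])/d[:,2:]))[:,:2]
ROI={"top":(225,150,335,240),"scene":(155,160,300,265)}
def blobs(n,img,thr=120,K=6):
    x0,y0,x1,y1=ROI[n];g=cv2.resize(cv2.cvtColor(img[y0:y1,x0:x1],cv2.COLOR_RGB2GRAY),None,fx=K,fy=K,interpolation=cv2.INTER_CUBIC)
    c,_=cv2.findContours((g<thr).astype(np.uint8),cv2.RETR_LIST,cv2.CHAIN_APPROX_NONE)
    f=lambda p:(p+.5)/K-.5+np.array([x0,y0])
    o=[]
    for k in c:
        M=cv2.moments(k)
        if M["m00"]>4*K*K:o.append((M["m00"]/K/K,f(np.array([M["m10"],M["m01"]])/M["m00"]),f(k[:,0].astype(float))))
    return o
E
python3 - <<'E'
from h import *
for n in("top","scene"):
    img=cv2.imread(f"pics/{n}0.png")[:,:,::-1].copy()
    for thr in(110,):
      for a,c,k in blobs(n,img,thr):
        z=.145 if a<60 else .09
        w=cast(n,k,z);r=cv2.minAreaRect(w.astype(np.float32)*1000)
        print(n,thr,round(a,1),c.round(1),"c",cast(n,c,z).round(4),"rect",np.round(r[0],1),np.round(r[1],1),round(r[2],1))
E
```

```text
top 110 27.2 [265.4 204.7] c [[ 0.4719 -0.0202]] rect [472.1 -20.2] [20.7 21.3] 1.6
top 110 26.4 [253.7 203. ] c [[0.4768 0.0216]] rect [476.6  21.3] [20.1 21.3] 1.6
top 110 27.1 [266.6 196.7] c [[ 0.5006 -0.0234]] rect [500.7 -23.5] [20.8 21.3] 1.6
top 110 26.9 [254.8 195. ] c [[0.5054 0.0183]] rect [505.4  18.4] [20.8 20.7] 1.7
top 110 27.0 [267.7 188.6] c [[ 0.5296 -0.0267]] rect [529.5 -26.7] [21.  20.6] 46.5
top 110 26.9 [256.  186.9] c [[0.5343 0.0152]] rect [534.1  15.1] [20.9 20.8] 1.7
top 110 578.4 [295.  193.1] c [[ 0.5216 -0.1288]] rect [ 520.5 -129. ] [116.2  84. ] 0.3
top 110 4.2 [311.6 168.9] c [[ 0.605  -0.1817]] rect [ 604.9 -181.7] [19.8  6.4] 27.5
top 110 6142.2 [279.8 194.8] c [[ 0.5137 -0.0726]] rect [508.6 -70.5] [333.7 272.9] 90.0
top 110 9866.7 [279.5 194.5] c [[ 0.5147 -0.0715]] rect [516.4 -72.1] [334.  410.9] 1.6
scene 110 4.9 [242.9 254.7] c [[0.7168 0.0273]] rect [716.8  27.2] [8.4 5.9] 48.7
scene 110 67.5 [173.4 218.3] c [[ 0.6189 -0.1981]] rect [ 618.3 -198.7] [32.2 28.4] 25.1
scene 110 4.3 [197.2 210.6] c [[ 0.6145 -0.1246]] rect [ 612.8 -125. ] [13.2  
[... 178 characters left out ...]
2.4
scene 110 32.1 [258.1 191.3] c [[0.5096 0.0198]] rect [509.8  20. ] [19.7 21. ] 14.0
scene 110 6.7 [267.2 192.8] c [[0.509  0.0455]] rect [506.8  44.8] [29.2  5.6] 6.7
scene 110 193.4 [208.6 193.3] c [[ 0.5089 -0.1281]] rect [ 510.7 -129.5] [57.2 86.4] 29.9
scene 110 32.4 [244.1 187.1] c [[ 0.5047 -0.0217]] rect [504.4 -21.6] [21.1 20.2] 85.1
scene 110 30.9 [261.4 183.8] c [[0.4808 0.0229]] rect [480.7  22.9] [19.8 20.8] 12.7
scene 110 30.4 [247.5 179.8] c [[ 0.4759 -0.0187]] rect [475.5 -18.9] [20.6 20.5] 14.0
scene 110 9528.4 [225.9 211.9] c [[ 0.562  -0.0607]] rect [549.6 -65.3] [294.6 341. ] 0.2
scene 110 15183.0 [227. 212.] c [[ 0.5615 -0.0577]] rect [545.6 -65.4] [372.7 455.3] 14.1
```

```bash
cat >> h.py <<'E'
def well(n,img,thr):
    b=[b for b in blobs(n,img,thr) if 150<b[0]<900 and abs(cast(n,b[1],.09)[0]-[.52,-.129]).max()<.04]
    if not b:return None
    return cast(n,max(b,key=lambda b:b[0])[2],.09)
E
python3 - <<'E'
from h import *
for n in("top","scene"):
    img=cv2.imread(f"pics/{n}0.png")[:,:,::-1].copy()
    for thr in(110,140,160,180,200):
        w=well(n,img,thr)
        if w is None:print(n,thr,None);continue
        r=cv2.minAreaRect((w*1000).astype(np.float32));c=np.array(r[0])/1000
        o=[]
        for s in(1,-1):
            e=w[(np.abs(w[:,0]-c[0])<.032)&((w[:,1]-c[1])*s>.03)]
            p=np.polyfit(e[:,0]-.52,e[:,1],1);o+=[round(p[0],3),round(p[1],4)]
        # x extents: slots (|y|<.008) and shoulders(.028..036)
        for lo,hi in((0,.008),(.027,.035)):
          for s in(1,-1):
            d=np.abs(w[:,1]-c[1]);e=w[(d>=lo)&(d<hi)&((w[:,0]-c[0])*s>.02)];o.append(round(float(np.median(e[:,0])),4) if len(e) else None)
        print(n,thr,np.round(r[0],1),np.round(r[1],1),"sides",o)
    g=cv2.cvtColor(img,cv2.COLOR_RGB2GRAY)
    if n=="top":print(g[174:212,295],g[193,280:312])
    else:print(g[170:216,208])
E
```

```text
top 110 [ 520.5 -129. ] [116.2  84. ] sides [np.float64(0.012), np.float64(-0.0875), np.float64(0.007), np.float64(-0.1702), 0.5777, 0.4634, 0.5639, 0.4774]
top 140 [ 520.8 -129.2] [ 86.3 118.1] sides [np.float64(0.005), np.float64(-0.0867), np.float64(0.005), np.float64(-0.1719), 0.5792, 0.4622, 0.5655, 0.4763]
top 160 [ 521.  -129.2] [ 87.6 119.8] sides [np.float64(0.007), np.float64(-0.0861), np.float64(0.005), np.float64(-0.1726), 0.5804, 0.4616, 0.5667, 0.4757]
top 180 [ 521.1 -129.4] [ 89.2 121.1] sides [np.float64(0.01), np.float64(-0.0856), np.float64(-0.009), np.float64(-0.1734), 0.5812, 0.4609, 0.5674, 0.4751]
top 200 [ 521.3 -129.3] [122.8  90.7] sides [np.float64(0.008), np.float64(-0.085), np.float64(0.005), np.float64(-0.1744), 0.5823, 0.4603, 0.5686, 0.4743]
[233 233 229 176 108  84  86  84  87  87  88  89  86  86  85  85  85  86
  84  85  87  85  86  85  85  85  86  85  85  88  65  52  54  53  53 122
 221 236] [231 231 232 209  68  88  89  84  85  85  84  87  86  85  86  85  84  85
  88  84  84  85  83  83  86  86  99 172 235 234 233 232]
scene 110 [ 510.7 -129.5] [57
[... 253 characters left out ...]
 0.5848, 0.4794, 0.5707, 0.4939]
scene 160 [ 527.2 -127.1] [ 86.8 118. ] sides [np.float64(-0.013), np.float64(-0.0847), np.float64(-0.007), np.float64(-0.1697), 0.5856, 0.4689, 0.5715, 0.4829]
scene 180 [ 526.9 -127.1] [ 88.1 120.2] sides [np.float64(-0.01), np.float64(-0.084), np.float64(-0.006), np.float64(-0.1704), 0.5862, 0.4674, 0.5722, 0.4812]
scene 200 [ 526.6 -127.2] [ 89.6 122.4] sides [np.float64(-0.01), np.float64(-0.0833), np.float64(-0.006), np.float64(-0.1712), 0.5871, 0.4661, 0.5732, 0.4799]
[237 236 237 239 240 241 241 241 240 241 241 239 236 231 218 169 136 139
 139 123  93  79  99 111 110 109 111 109 112 110 112 112 112 112 111 110
 110 111 112 112 112 112 135 161 178 215]
```

```bash
python3 -m jog '[[[1,-0.152,-0.104,0,0],[1,-0.152,-0.104,0,0],[1,-0.152,-0.104,0,0],[1,-0.152,-0.104,0,0],[1,-0.152,-0.104,0,0]]]' >/dev/null
python3 -m jog '[[[1,-0.152,-0.104,0,0],[1,-0.152,-0.104,0,0],[1,-0.152,-0.104,0,0],[1,-0.152,-0.104,0,0],[1,-0.152,-0.104,0,0]]]' >/dev/null
python3 -m jog '[[[1,-0.152,-0.104,0,0],[1,-0.152,-0.104,0,0],[1,-0.152,-0.104,0,0],[1,-0.152,-0.104,0,0],[1,-0.152,-0.104,0,0]]]'
python3 -m jog '[[[1,0,0,0,-0.328],[1,0,0,0,-0.328],[1,0,0,0,-0.328],[1,0,0,0,-0.328],[1,0,0,0,-0.328]]]'
```

```text
time: 1.35
tool_pos: [0.5051, -0.0062, 0.2343]
tool_rot: [-3.141, 0.001, 2.698]
contact_force: [0.1, -0.2, -0.0]
opening: 0.0916
grip_force: 0.0
time: 1.77
tool_pos: [0.5031, -0.0019, 0.2344]
tool_rot: [3.141, -0.001, 3.026]
contact_force: [0.1, -0.5, -0.2]
opening: 0.0921
grip_force: 0.0
```

```bash
python3 -m jog '[[[1,0,0,0.075,0],[1,0,0,0.075,0],[1,0,0,0.075,0],[1,0,0,0.075,0],[1,0,0,0.075,0]]]'
python3 - <<'E'
from h import *
i=robot.read_camera("scene")[130:270,150:310,::-1]
cv2.imwrite("pics/a1.png",cv2.resize(i,None,fx=4,fy=4,interpolation=cv2.INTER_CUBIC))
E
```

```text
time: 2.18
tool_pos: [0.5042, -0.0019, 0.1613]
tool_rot: [-3.142, 0.002, 3.028]
contact_force: [-0.4, 0.3, 1.0]
opening: 0.0916
grip_force: 0.0
```

View pics/a1.png

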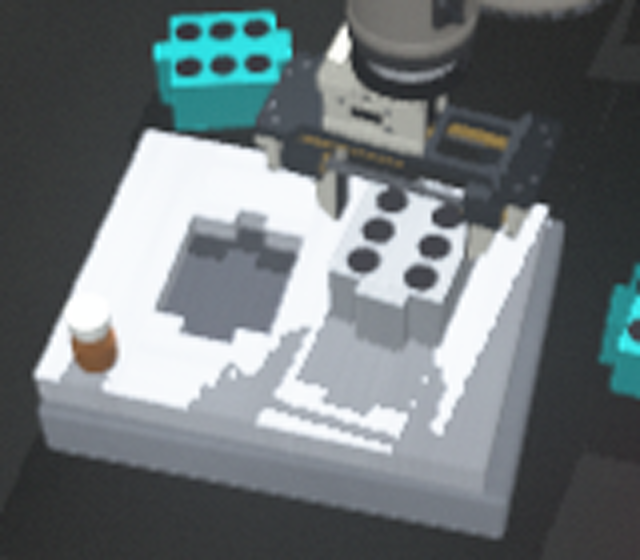

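The fingers straddle the block, left tip near (330,205) and right near (478,245) in the crop, with the block between them. Next I descend and grip lightly.

```bash
python3 -m jog '[[[1,0,0,0.01,0],[1,0,0,0.02,0],[1,0,0,0.03,0],[1,0,0,0.038,0],[1,0,0,0.038,0]]]'
python3 -m jog '[[[0.3,0,0,0,0],[0.3,0,0,0,0],[0.3,0,0,0,0],[0.3,0,0,0,0],[0.3,0,0,0,0]]]' 15
python3 -m jog '[[[0.3,0,0,0,0],[0.3,0,0,0,0],[0.3,0,0,0,0],[0.3,0,0,0,0],[0.3,0,0,0,0]]]' 15
```

```text
time: 2.65
tool_pos: [0.5024, -0.0018, 0.1203]
tool_rot: [3.141, -0.003, 3.029]
contact_force: [-0.1, -0.1, 0.5]
opening: 0.092
grip_force: 0.0
time: 3.07
tool_pos: [0.5034, -0.0018, 0.1219]
tool_rot: [3.141, 0.0, 3.029]
contact_force: [0.8, 0.6, -2.6]
opening: 0.0842
grip_force: 15.0
time: 3.48
tool_pos: [0.5034, -0.0018, 0.1218]
tool_rot: [3.141, 0.0, 3.029]
contact_force: [0.6, 0.8, -1.5]
opening: 0.0837
grip_force: 15.0
```

```bash
python3 -m jog '[[[0.3,0,0,0,-0.04],[0.3,0,0,0,-0.08],[0.3,0,0,0,-0.113],[0.3,0,0,0,-0.113],[0.3,0,0,0,-0.113]]]'
python3 -m jog '[[[0.3,-0.005,-0.02,0,0],[0.3,-0.01,-0.04,0,0],[0.3,-0.014,-0.06,0,0],[0.3,-0.018,-0.08,0,0],[0.3,-0.018,-0.08,0,0]]]'
python3 -m jog '[[[0.3,0,-0.01,0,0],[0.3,0,-0.02,0,0],[0.3,0,-0.03,0,0],[0.3,0,-0.03,0,0],[0.3,0,-0.03,0,0]]]'
cat >> h.py <<'E'
def block(n,img,thr=110):
    c=np.array([b[1] for b in blobs(n,img,thr) if 15<b[0]<50]);return c
E
python3 - <<'E'
from h import *
for n in("top","scene"):
    i=robot.read_camera(n);cv2.imwrite(f"pics/{n}2.png",i[:,:,::-1]);print(n,cast(n,block(n,i),.145).round(4).tolist())
i=cv2.imread("pics/scene2.png")[130:270,150:310]
cv2.imwrite("pics/a2.png",cv2.resize(i,None,fx=4,fy=4,interpolation=cv2.INTER_CUBIC))
E
```

```text
time: 3.9
tool_pos: [0.5033, -0.002, 0.1219]
tool_rot: [-3.141, 0.0, 3.141]
contact_force: [1.1, 0.1, 0.6]
opening: 0.0838
grip_force: 15.0
time: 4.32
tool_pos: [0.5221, -0.0853, 0.1219]
tool_rot: [-3.14, 0.001, 3.139]
contact_force: [1.5, -2.8, 1.4]
opening: 0.0836
grip_force: 15.0
time: 4.73
tool_pos: [0.5213, -0.113, 0.1218]
tool_rot: [-3.14, 0.0, 3.141]
contact_force: [-0.3, -2.9, 0.5]
opening: 0.0837
grip_force: 15.0Traceback (most recent call last):
  File "<stdin>", line 3, in <module>
  File "h.py", line 6, in cast
    d=(np.c_[np.atleast_2d(uv),np.ones(len(np.atleast_2d(uv)))]@np.linalg.inv(m["camera_matrix"]).T)@R.from_euler("xyz",m["attitude"]).as_matrix().T
       ~~~~~~~~~~~~~~~~~~~~~~~~~~~~~~~~~~~~~~~~~~~~~~~~~~~~~~~~^~~~~~~~~~~~~~~~~~~~~~~~~~~~~~~~~~~~
ValueError: matmul: Input operand 1 has a mismatch in its core dimension 0, with gufunc signature (n?,k),(k,m?)->(n?,m?) (size 3 is different from 1)
```

```bash
python3 - <<'E'
from h import *
n="scene"
i=robot.read_camera(n);cv2.imwrite(f"pics/{n}2.png",i[:,:,::-1]);print(n,[(round(b[0],1),cast(n,b[1],.145).round(4).tolist()) for b in blobs(n,i,110) if 10<b[0]<70])
i=cv2.imread("pics/scene2.png")[130:270,150:310]
cv2.imwrite("pics/a2.png",cv2.resize(i,None,fx=4,fy=4,interpolation=cv2.INTER_CUBIC))
E
```

```text
scene [(64.4, [[0.6535, -0.178]]), (23.1, [[0.616, -0.1187]]), (36.6, [[0.5536, -0.0916]]), (37.2, [[0.5533, -0.1336]]), (41.6, [[0.502, -0.155]]), (12.5, [[0.4619, -0.1681]])]
```

View pics/a2.png

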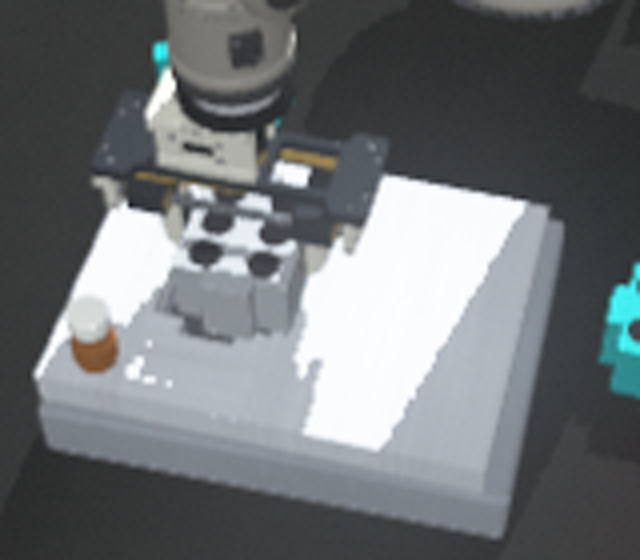

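The block is upright in the grip and square. Front bores at crop (205,250) and (263,263) put its centre about 15 mm short in y and 1-2 mm short in x. I'll shift it and feel down gently.

```bash
python3 -m jog '[[[0.3,-0.0013,-0.008,0,0],[0.3,-0.0013,-0.015,0,0],[0.3,-0.0013,-0.015,0,0],[0.3,-0.0013,-0.015,0,0],[0.3,-0.0013,-0.015,0,0]]]'
python3 -m jog '[[[0.3,0,0,0.001,0],[0.3,0,0,0.002,0],[0.3,0,0,0.003,0],[0.3,0,0,0.003,0],[0.3,0,0,0.003,0]]]'
```

```text
time: 5.25
tool_pos: [0.5218, -0.1267, 0.1206]
tool_rot: [3.141, -0.002, 3.142]
contact_force: [0.1, -0.8, -7.3]
opening: 0.084
grip_force: 15.0
time: 5.67
tool_pos: [0.5225, -0.1268, 0.1186]
tool_rot: [3.141, -0.0, -3.141]
contact_force: [-0.1, -0.8, -7.0]
opening: 0.0841
grip_force: 15.0
```

It carries the block's weight (-7 N) while moving down, so the ribs are entering the well. I'll keep lowering.

```bash
python3 -m jog '[[[0.3,0,0,0.002,0],[0.3,0,0,0.004,0],[0.3,0,0,0.006,0],[0.3,0,0,0.008,0],[0.3,0,0,0.008,0]]]'
python3 -m jog '[[[0.3,0,0,0.002,0],[0.3,0,0,0.004,0],[0.3,0,0,0.006,0],[0.3,0,0,0.008,0],[0.3,0,0,0.008,0]]]'
```

```text
time: 6.08
tool_pos: [0.5223, -0.1268, 0.1101]
tool_rot: [3.141, -0.001, -3.141]
contact_force: [-0.4, 0.1, -7.9]
opening: 0.084
grip_force: 15.0
time: 6.5
tool_pos: [0.5223, -0.1268, 0.1022]
tool_rot: [3.141, -0.001, -3.141]
contact_force: [0.3, 0.4, -7.2]
opening: 0.0838
grip_force: 15.0
```

```bash
python3 -m jog '[[[0.3,0,0,0.001,0],[0.3,0,0,0.002,0],[0.3,0,0,0.002,0],[0.3,0,0,0.002,0],[0.3,0,0,0.002,0]]]'
python3 -m jog '[[[1,0,0,0,0],[1,0,0,0,0],[1,0,0,0,0],[1,0,0,0,0],[1,0,0,0,0]]]'
python3 -m jog '[[[1,0,0,-0.01,0],[1,0,0,-0.04,0],[1,0,0,-0.08,0],[1,0,0,-0.12,0],[1,0,0,-0.14,0]]]'
python3 -m jog '[[[1,0.14,0,0,0],[1,0.14,0,0,0],[1,0.14,0,0,0],[1,0.14,0,0,0],[1,0.14,0,0,0]]]'
python3 - <<'E'
from h import *
for n in("top","scene"):
    i=robot.read_camera(n);cv2.imwrite(f"pics/{n}3.png",i[:,:,::-1])
    c=block(n,i)
    for z in(.123,.145):
        w=cast(n,c,z);print(n,z,w.round(4).tolist(),w.mean(0).round(4))
i=cv2.imread("pics/scene3.png")[130:270,150:310]
cv2.imwrite("pics/a3.png",cv2.resize(i,None,fx=4,fy=4,interpolation=cv2.INTER_CUBIC))
E
```

```text
time: 6.92
tool_pos: [0.5227, -0.1269, 0.1008]
tool_rot: [3.142, 0.0, -3.141]
contact_force: [-0.6, 0.6, -6.7]
opening: 0.0837
grip_force: 15.0
time: 7.33
tool_pos: [0.5229, -0.127, 0.1012]
tool_rot: [-3.141, 0.001, -3.141]
contact_force: [-0.7, -0.8, -0.3]
opening: 0.0917
grip_force: 0.0
time: 7.75
tool_pos: [0.5239, -0.1274, 0.2466]
tool_rot: [-3.139, 0.007, -3.141]
contact_force: [0.6, -0.7, 0.9]
opening: 0.0919
grip_force: 0.0
time: 8.17
tool_pos: [0.3797, -0.1264, 0.2418]
tool_rot: [-3.141, 0.0, 3.141]
contact_force: [0.7, -0.5, 0.0]
opening: 0.092
grip_force: 0.0
top 0.123 [[0.4932, -0.1493], [0.4939, -0.1064], [0.5223, -0.1492], [0.5518, -0.1495]] [ 0.5153 -0.1386]
top 0.145 [[0.4916, -0.1471], [0.4922, -0.1048], [0.5201, -0.147], [0.5491, -0.1472]] [ 0.5132 -0.1365]
scene 0.123 [[0.5557, -0.105], [0.5563, -0.1472], [0.5268, -0.1046], [0.5265, -0.1477], [0.498, -0.1049], [0.4975, -0.1479]] [ 0.5268 -0.1262]
scene 0.145 [[0.5716, -0.0989], [0.5722, -0.1402], [0.5434, -0.0985], [0.5431, -0.1406], [0.5153, -0.0988], [0.5148, -0.1408]] [ 0.5434 -0.1196]
```

View pics/a3.png

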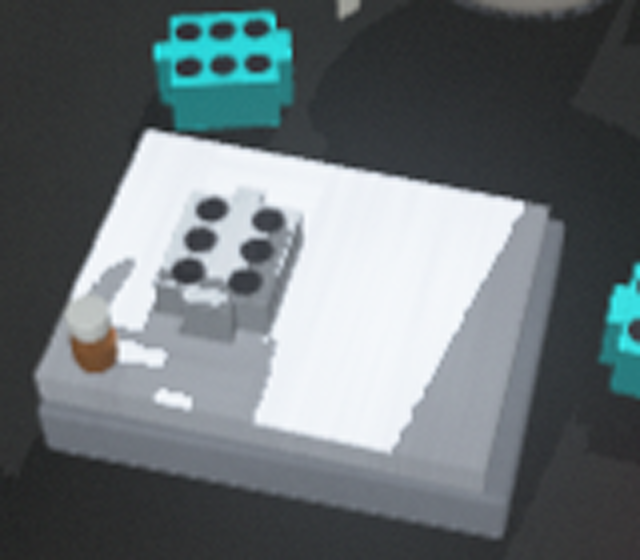

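The block sits low in the well with no tilt: the bores at crop (187-270, 208-282) cast onto z = 0.123 agree in both views and match the well centre. The jar has not moved and the gripper is clear.

```bash
python3 -c "
from cell import robot
print(robot.hand_in())"
```

```text
the job is handed in; nothing more can be done
None
```

I slid the block across the plate into the well and released it; both cameras show it fully seated and flat, with the jar undisturbed. I handed the job in at about 8.3 s and got no verdict back.

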